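Hold a spring clip open around a record card

TASK

Take the red peg at the side of the hinged record card and swing the card up until it stands fully upright on its stand. Then squeeze the handles of the orange spring clip together so that its jaws spread, lift it off its rail and lower it, still gaping, over the middle of the card's top edge until the edge lies about half-way up between the jaws, the clip touching the card nowhere. Finish there, still holding the clip squeezed wide open so that a slip can be tucked in beside the card; leave the pot, marker and hygrometer where they are.

Things in the scene. Friction and masses are not known exactly. Their poses are not given: they have to be found in the camera images.
- card (a joint): hinge of the record card on its stand: 0 = lying flat 30 mm above the table, 1.571 = fully upright (stop). The hinge is stiff (about 0.12 N m) and the card stays at any angle where it is left. Starts between 0 and 0.3.
- stand_hinge (a point): middle of the card's hinge line on the grey stand, 30 mm above the table. Its y axis is the hinge axis (level); its x axis is level and points from the hinge to where the card's free edge lies when down. The stand is fixed; its grey foot is 76 mm wide (y), 8 mm high, and reaches from 18 mm behind to 110 mm ahead of the hinge (x).
- card_edge (a point): middle of the free edge of the white rigid record card (80 mm wide along y, 5 mm thick along z, free edge 100 mm from the hinge). x axis points from the hinge to this edge (straight up when the card is upright, the edge then 130 mm above the table), y is along the edge and the hinge axis, z is normal to the card.
- card_peg (a point): grip point on the round red peg, 10 mm in diameter, that sticks out 40 mm sideways from the card's -y side, parallel to the hinge, 92 mm from the hinge. The point lies 20 mm out from the card's side; x, y, z as for card_edge. The peg may turn between the fingers while the card swings up.
- clip_center (a point): middle of the pivot of the loose orange spring clip (70 g). z up, y along the steel pivot, x the way handles and jaws spread. The handles rise in a V to 37 mm above the pivot, 50 mm apart over their outer faces there; pinch them along x about 28 mm above the pivot. Squeezed to the stop they are parallel, 26 mm over the outside, 42 mm high. It starts with its jaws biting the rail's fin.
- clip_jaw (a joint): angle of one lever of the clip, the other mirrors it: about 0.03 biting the parking fin, 0.32 fully open (stop). The spring needs about 6 N on each handle to start and about 13 N to hold fully open.
- rail: fixed parking rail: dark steel plate 70 x 80 x 12 mm with an upright aluminium fin 5 mm thick (x), 60 mm long (y), top 55 mm above the table. Origin at the centre of its underside; the clip sits at the middle of the fin, same axes.
- clip: the clip as a whole, origin at its pivot, axes as clip_center. Levers 28 mm wide (y), pivot 34 mm long, radius 5 mm. Two jaws hang below; their black lips end 38 mm below the pivot. Fully open, the lips gape 25 mm and the throat above them is 22 mm wide. Parked, the pivot is 60 mm above the table.
- stand: the fixed grey stand with the card it carries, origin on the table straight under stand_hinge, axes as stand_hinge
- pot_a: white lidded pot, 66 mm across, 47 mm high, behind the work; leave alone. Origin under its centre
- marker_black: black marker lying down at the back, 133 x 13 x 14 mm; leave alone. Origin under its centre
- hygrometer: white digital hygrometer, 58 x 40 x 15 mm, between stand and rail; leave alone. Origin under its centre
Things that resemble listed ones, but are neither listed nor needed, are in the scene too. Of the things shaped like the clip, the orange one is meant.

How it is judged:
By the outcome, as a careful person would: the job done as asked, in the order asked, and still so for the second after the job is handed in, while the arm keeps its last pose, push and grip.
It also fails if it takes over 58 s, if anything falls off the work surface, if the arm or the gripper's body presses on something with over 40 N, if the wrist force passes 120 N, or if a joint passes its speed limit or range.

ROBOT

A 6-joint arm with a two-finger parallel gripper is mounted at the origin on a cart in front of the work surface, level with it; the furniture and walls round the work are solid. World frame = base frame: x ahead of the robot, y to its left, z up, the work surface at z = 0. Lengths are in m, angles in rad, forces in N, time in s.
With the tool pointing down it reaches from about 0.3 to 0.75 m from the base axis. Payload 8.5 kg.
Tool frame: the origin (TCP) lies at the very end of the fingers, on their centre line; the grasp point (between the pads) lies 19 mm behind it; z points along the fingers, y is the line along which they close (so a half turn about z gives the same grasp; the last joint's range is limited). The gripper opens to 85 mm and grips with 20 to 120 N. Pads are 22 mm wide; open, the fingers measure 114 mm over their backs; the gripper's body (76 mm by 85 mm) begins 54 mm behind the grasp point. The pads swing forward as they close: fully open they stand 13 mm farther back than shut.
Start: joints at [-1.363, 0.381, 1.297, -0, 1.464, -0.215], TCP at [0.226, -0.502, 0.231] pointing down, gripper open.
Joint ranges: [-3.11, 3.11], [-0.89, 2.33], [0.22, 2.48], [-1.42, 4.56], [0.17, 2.85], [-2.88, 2.88]. Speed limits (rad/s): [2.39, 2.39, 3.14, 3.14, 3.14, 3.14].

INTERFACE

Orientations are given as a 3x3 rotation matrix whose columns are the frame's x, y, z axes.
In Python, from bench import manip, cams, job gives the robot as it stands.
- The arm moves only by the tool carry_out, never from a script. Its arguments are lists of equal length, an entry for each row: "offset": the shift along the tool's x, y, z in mm, a list of three; "turn": the turn about the tool's z in rad. A call has 1 to 10 rows; each row shifts and turns the commanded pose from where the row before left it, along the tool's axes as they then stand; what a row does not reach is not made up. A row lasts 1/8 s, in which the tool goes at most 62.5 mm and 10.7 degrees, less where a joint would pass 70% of its speed; a pose out of reach is approached as far as the arm can. A call is refused whole if a number of a shift passes 62.5 or a number of a turn 0.188, either way. A call with a gripper value outside its range is refused whole. "claw" is the finger opening in mm, from 0 to 85.4, set as the call begins (left out, the last holds). The fingers move at their own pace and stop on an object; "newtons" is the grip in N (left out, the last holds). Time passes only in rows, so rows that do not move let the fingers close. It gives the time, the measured TCP pose, the force, the opening and the grip force at its end, in the units of the state.
- manip.get_obs(): the state, without advancing time (a new reading comes with each control period).
- cams.camera(name): name is "side" or "top"; returns (picture, depth): 384x512x3 uint8, red, green, blue; 384x512 float32, m along the optical axis (not along the pixel's ray), 0 where there is no reading.
- cams.calibration(name): a dict with "fx", "fy", "cx", "cy" (pixels), "view" (4x4, takes a point from world to camera coordinates). Camera axes: x right, y down, z forward; pixel columns grow to the right and rows downward; lengths in m; the calibration is good to about 2 mm. A picture is of the moment at which its call begins. calibration takes no time and is no camera call.
- job.close_job(): hands the job in; it is judged then, once.
The state is a dict: "time": time; "q": joint angles; "joint_vel": joint speeds; "tau": joint torques, N m; "eef_pos": TCP position; "tcp_rot": TCP orientation; "ft_force": force on the tool from outside, world axes, zero at the start; "torque": the same for the moment, N m; "width": finger opening in m; "gripper_force": force on a finger pad.
Only numpy, scipy, OpenCV 4.12 (cv2) and the standard library are available. Lean on these libraries where they do the work, as an engineer would, in place of code of your own. Each camera call takes 0.05 s, during which the arm holds its last target. There are 200 camera calls.

## Working session

There is one attempt and no reset: what is moved stays moved. The work goes in short steps, Python scripts to look and compute and a tool call to move; the robot and the scene stay as the last step left them, time stands still between calls to the robot, and variables do not carry over. Pictures are saved under pics/ and viewed, at most 10 in all, crops included, and the job is handed in when it is done.

Besides the shell and the picture viewer there is one more tool, called after "Request:" by a JSON object that holds its "fn" and its "kwargs", one argument or row to a line. carry_out: Moves the arm, as the interface text tells. Its arguments: {"type":"object","properties":{"offset":{"type":"array"},"turn":{"type":"array"},"claw":{"type":"number"},"newtons":{"type":"number"}},"required":["offset","turn"]}

```bash
mkdir -p pics
cat > h.py <<'E'
import numpy as np,cv2
from bench import manip,cams,job
def shot(n,f):
    p,d=cams.camera(n); np.savez(f'{f}.npz',p=p,d=d); return p,d
def world(n,d):
    c=cams.calibration(n); v,u=np.mgrid[0:384,0:512]
    P=np.stack([(u-c['cx'])/c['fx']*d,(v-c['cy'])/c['fy']*d,d],-1)
    T=np.linalg.inv(c['view']); return P@T[:3,:3].T+T[:3,3]
def proj(n,X):
    c=cams.calibration(n); p=c['view'][:3,:3]@np.array(X)+c['view'][:3,3]
    return c['fx']*p[0]/p[2]+c['cx'],c['fy']*p[1]/p[2]+c['cy']
E
python3 - <<'E'
from h import *
o=manip.get_obs();print(o['time'],o['eef_pos'],o['tcp_rot'],o['width'])
ims=[]
for n in('top','side'):
    p,d=shot(n,n+'0');ims.append(p);print(n,cams.calibration(n)['view'].round(2).tolist())
cv2.imwrite('pics/a.png',cv2.resize(np.vstack(ims)[:,:,::-1],(400*1,600)) if 0 else cv2.cvtColor(ims[0],cv2.COLOR_RGB2BGR))
cv2.imwrite('pics/b.png',cv2.cvtColor(ims[1],cv2.COLOR_RGB2BGR))
E
```

```text
0.0 [ 0.22558146 -0.50128133  0.23070604] [[ 9.11944896e-01  4.10312554e-01 -3.37515506e-04]
 [ 4.10312589e-01 -9.11943771e-01  1.46213876e-03]
 [ 2.92138724e-04 -1.47187684e-03 -9.99998874e-01]] 0.08543926626741737
top [[-0.14, -0.99, -0.01, -0.02], [-0.96, 0.14, -0.22, 0.63], [0.22, -0.03, -0.97, 0.79], [0.0, 0.0, 0.0, 1.0]]
side [[-0.05, 1.0, 0.02, 0.13], [0.72, 0.05, -0.7, -0.39], [-0.7, -0.02, -0.72, 1.49], [0.0, 0.0, 0.0, 1.0]]
```

View pics/a.png

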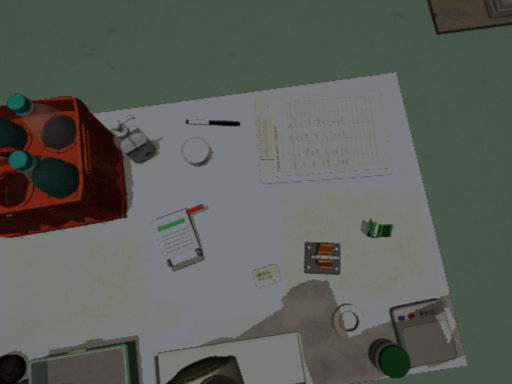

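View pics/b.png

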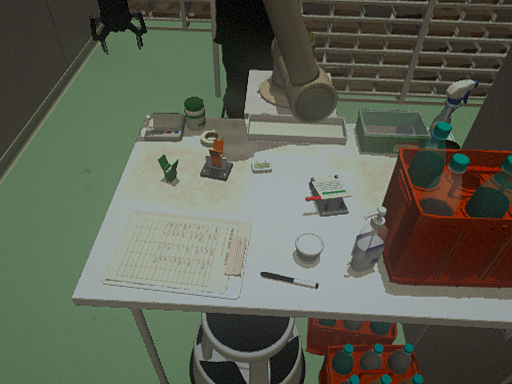

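Top view: the card is at (178,237), with its red peg at (197,209) and hinge near (186,264). There are two clip shapes: the orange one on the rail at (323,257), and a green one lying loose at (380,229). The orange one sits on the fin, so it's the one meant. I'll confirm that in an enlarged crop and measure.

Run:
```python
from h import *
z=np.load('top0.npz');p,d=z['p'],z['d']
a=p[195:280,145:215];b=p[230:285,285:355]
A=cv2.resize(a,None,fx=5.5,fy=5.5,interpolation=2);B=cv2.resize(b,None,fx=5.5,fy=5.5,interpolation=2)
B=cv2.copyMakeBorder(B,0,A.shape[0]-B.shape[0],0,0,0)
cv2.imwrite('pics/c.png',cv2.cvtColor(np.hstack([A,B]),cv2.COLOR_RGB2BGR))
W=world('top',d);h=cv2.cvtColor(p,cv2.COLOR_RGB2HSV)
H,S,V=[h[...,i].astype(int) for i in range(3)]
def st(m,box,t):
    k=np.zeros(m.shape,bool);x0,y0,x1,y1=box;k[y0:y1,x0:x1]=1;k&=m&(d>0)
    q=W[k];print(t,len(q),q.mean(0).round(4),q.min(0).round(3),q.max(0).round(3));return q
red=((H<6)|(H>174))&(S>140);st(red,(183,198,215,220),'peg')
org=(H>=5)&(H<20)&(S>130);q=st(org,(295,235,350,280),'clip')
for lo,hi in((.06,.075),(.075,.09),(.09,.11)):
    k=q[(q[:,2]>lo)&(q[:,2]<hi)];print(lo,len(k),k.mean(0).round(4) if len(k) else '')
# card surface
q=W[195:280,145:215].reshape(-1,3);q=q[(q[:,2]>.022)&(q[:,2]<.08)]
V=h[195:280,145:215,2].reshape(-1)
print('above',len(q),q.min(0),q.max(0)); print(cv2.minAreaRect((q[:,:2]*1000).astype(np.float32)))
# rail plate
q=W[230:285,295:350].reshape(-1,3);q=q[(q[:,2]>.007)&(q[:,2]<.02)];print('rail',cv2.minAreaRect((q[:,:2]*1000).astype(np.float32)))
for u,v in((197,209),(190,211),(204,206),(157,218),(185,208),(170,268),(201,258),(178,237)):print(u,v,W[v,u].round(4))
```

```text
peg 63 [0.5948 0.0506 0.0568] [0.588 0.032 0.052] [0.601 0.069 0.06 ]
clip 265 [ 0.4538 -0.2127  0.075 ] [ 0.426 -0.23   0.008] [ 0.482 -0.196  0.099]
0.06 93 [ 0.453  -0.2123  0.0687]
0.075 68 [ 0.4552 -0.2133  0.0826]
0.09 72 [ 0.453  -0.2128  0.0955]
above 1863 [0.4812539  0.03005958 0.02278696] [0.60453429 0.14707143 0.06038418]
((543.4937744140625, 78.67745971679688), (104.82457733154297, 118.60830688476562), 12.149941444396973)
rail ((451.6539611816406, -216.82318115234375), (79.65438842773438, 69.87516021728516), 79.19647979736328)
197 209 [0.5939 0.0442 0.0556]
190 211 [0.5913 0.0595 0.0582]
204 206 [0.6089 0.0353 0.002 ]
157 218 [0.5967 0.1471 0.0015]
185 208 [0.6098 0.0792 0.0062]
170 268 [ 0.4787  0.1279 -0.0006]
201 258 [0.49   0.054  0.0106]
178 237 [0.5401 0.0936 0.0456]
```

View pics/c.png

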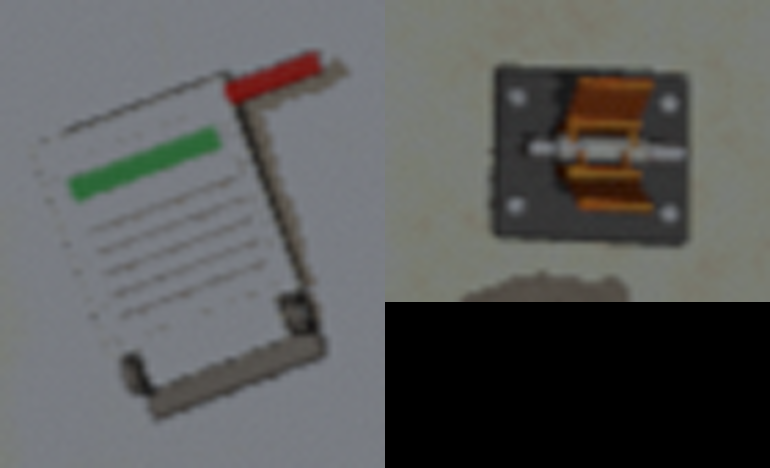

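The crop confirms it: the orange clip is biting the fin on the plate, with its handles spread along world x. The peg runs from crop (230,92) to (320,62). Next I'll refine the card and clip frames using both cameras.

```bash
cat >> h.py <<'E'
def cyl(n,z,hue,box,r,up=None):
    p,d=z['p'],z['d'];h=cv2.cvtColor(p,cv2.COLOR_RGB2HSV).astype(int);x0,y0,x1,y1=box
    H,S=h[...,0],h[...,1];m=hue(H,S)&(d>0);k=np.zeros(m.shape,bool);k[y0:y1,x0:x1]=1
    W=world(n,d);return W[k&m]
red=lambda H,S:((H<6)|(H>174))&(S>140)
def cam(n): return np.linalg.inv(cams.calibration(n)['view'])[:3,3]
E
python3 - <<'E'
from h import *
for n,box in(('top',(183,198,215,220)),('side',(300,190,325,206))):
    z=np.load(n+'0.npz');q=cyl(n,z,red,box,5)
    c=cv2.fitLine(q.astype(np.float32),cv2.DIST_HUBER,0,.001,.001).ravel();D,C=c[:3],c[3:]
    if D[1]<0:D=-D
    t=(q-C)@D;v=cam(n)-C;v-=v@D*D;v/=np.linalg.norm(v)
    mid=C+D*(t.min()+t.max())/2-3.9e-3*v
    print(n,len(q),'dir',D.round(3),'len',np.ptp(t).round(4),'mid axis',mid.round(4),'yaw',np.degrees(np.arctan2(-D[0],D[1])).round(1))
    W=world(n,z['d']);s=np.radians(13);X=np.array([np.cos(s),np.sin(s),0]);Y=np.array([-X[1],X[0],0])
    L=(W-mid)@X;M=(W-mid)@Y
    m=(M>.022)&(M<.095)&(L>-.08)&(L<-.01)&(W[...,2]>.03)&(z['d']>0)&(W[...,2]<.075)
    q=W[m];u,_,vt=np.linalg.svd(q-q.mean(0),full_matrices=False);N=vt[2]*np.sign(vt[2][2])
    print(' card',len(q),q.mean(0).round(4),'normal',N.round(3),'tilt',np.arccos(N[2]).round(3),'yaw',np.degrees(np.arctan2(-N[1],-N[0])).round(1))
    w=W[(z['d']>0)&(abs(W[...,0]-.452)<.06)&(abs(W[...,1]+.217)<.06)]
    pl=w[(w[:,2]>.008)&(w[:,2]<.017)];print(' plate',len(pl),cv2.minAreaRect((pl[:,:2]*1000).astype(np.float32)))
    top=w[(w[:,2]>.085)];print(' handles',len(top),top[:,2].max(),cv2.minAreaRect((top[:,:2]*1000).astype(np.float32)))
    fl=W[(z['d']>0)&(abs(W[...,0]-.5)<.03)&(abs(W[...,1]+.05)<.03)];print(' table z',np.median(fl[:,2]).round(4))
E
```

```text
top 63 dir [-0.214  0.977 -0.005] len 0.0367 mid axis [0.5957 0.0504 0.053 ] yaw 12.3
 card 1102 [0.5386 0.0972 0.0442] normal [-0.244 -0.05   0.968] tilt 0.252 yaw 11.7
 plate 725 ((451.6539611816406, -216.82318115234375), (79.65438842773438, 69.87516021728516), 79.19647979736328)
 handles 99 0.09931673000671071 ((452.0409240722656, -213.06805419921875), (26.668901443481445, 48.30278778076172), 79.8137435913086)
 table z -0.0
side 41 dir [-0.275  0.962 -0.011] len 0.0495 mid axis [0.5945 0.053  0.0539] yaw 15.9
 card 360 [0.5398 0.0986 0.0449] normal [-0.246 -0.051  0.968] tilt 0.254 yaw 11.6
 plate 323 ((454.18438720703125, -218.50701904296875), (80.49231719970703, 73.15736389160156), 79.37894439697266)
 handles 80 0.09941903245457229 ((454.7986755371094, -215.57911682128906), (28.077733993530273, 49.73378372192383), 81.51049041748047)
 table z 0.0005
```

Request:
{"fn": "carry_out", "kwargs": {
  "offset": [
    [0,0,0],
    [0,0,0],
    [0,0,0],
    [0,0,0],
    [0,0,0],
    [0,0,0],
    [0,0,0],
    [0,0,0],
    [0,0,0],
    [0,0,0]
  ],
  "turn": [-0.136,-0.136,-0.136,-0.136,-0.136,-0.136,-0.136,-0.136,-0.136,-0.136],
  "claw": 85
}}

```text
time: 1.35
eef_pos: [0.2256, -0.5014, 0.2309]
tcp_rot: [[-0.215, 0.977, -0.0], [0.977, 0.215, 0.001], [0.001, -0.0, -1.0]]
ft_force: [-0.5, 0.5, 0.3]
width: 0.0849
gripper_force: 0.0
```

Request:
{"fn": "carry_out", "kwargs": {
  "offset": [
    [35,36,0],
    [35,36,0],
    [35,36,0],
    [35,36,0],
    [35,36,0],
    [35,36,0],
    [35,36,0],
    [35,36,0],
    [35,36,0],
    [35,36,0]
  ],
  "turn": [0,0,0,0,0,0,0,0,0,0]
}}

```text
time: 2.6
eef_pos: [0.5046, -0.0821, 0.2311]
tcp_rot: [[-0.21, 0.978, -0.0], [0.978, 0.21, 0.0], [0.0, -0.0, -1.0]]
ft_force: [-0.1, -0.4, -0.0]
width: 0.0849
gripper_force: 0.0
```

Request:
{"fn": "carry_out", "kwargs": {
  "offset": [
    [28,29,20],
    [28,29,20],
    [28,29,20],
    [28,29.5,20],
    [0,0,30],
    [0,0,30],
    [0,0,30],
    [0,0,25],
    [0,0,0],
    [0,0,0]
  ],
  "turn": [0,0,0,0,0,0,0,0,0,0]
}}

```text
time: 3.85
eef_pos: [0.5948, 0.0503, 0.0372]
tcp_rot: [[-0.21, 0.978, 0.001], [0.978, 0.21, -0.0], [-0.0, 0.001, -1.0]]
ft_force: [-0.7, 0.0, 0.9]
width: 0.0849
gripper_force: 0.0
```

Run:
```python
from h import *
for n,b in(('top',(140,160,260,290)),('side',(270,140,380,240))):
    p,d=shot(n,n+'1');x0,y0,x1,y1=b
    cv2.imwrite(f'pics/d_{n}.png',cv2.resize(p[y0:y1,x0:x1,::-1],(360,390)))
a=[cv2.imread(f'pics/d_{n}.png') for n in('top','side')];cv2.imwrite('pics/d.png',np.hstack(a))
```

```text
(no output)
```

View pics/d.png

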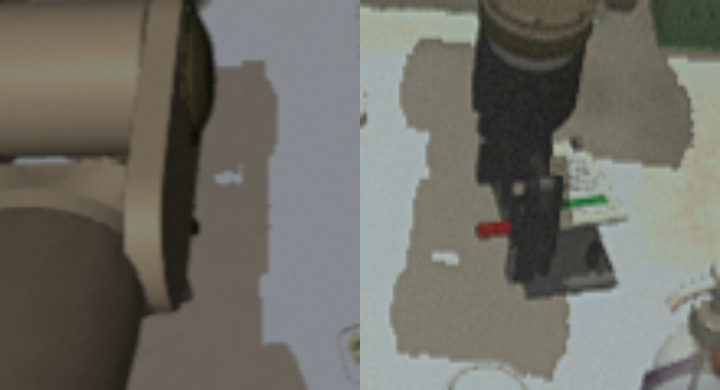

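The side view shows the fingers straddling the peg, with its outer end at (490,229) and the card to the right. Closing gently now.

Request:
{"fn": "carry_out", "kwargs": {
  "offset": [
    [0,0,0],
    [0,0,0],
    [0,0,0],
    [0,0,0],
    [0,0,0],
    [0,0,0],
    [0,0,0],
    [0,0,0]
  ],
  "turn": [0,0,0,0,0,0,0,0],
  "claw": 0,
  "newtons": 25
}}

```text
time: 4.95
eef_pos: [0.5963, 0.0506, 0.0371]
tcp_rot: [[-0.21, 0.978, 0.005], [0.978, 0.21, 0.0], [-0.001, 0.005, -1.0]]
ft_force: [6.1, 2.2, 0.5]
width: 0.009
gripper_force: 26.3
```

Request:
{"fn": "carry_out", "kwargs": {
  "offset": [
    [0,-3.1,-9.7],
    [0,-4.1,-9.2],
    [0,-5.1,-8.7],
    [0,-6,-8.1],
    [0,-6.8,-7.4],
    [0,-7.7,-6.7],
    [0,0,0]
  ],
  "turn": [0,0,0,0,0,0,0]
}}

```text
time: 5.82
eef_pos: [0.5651, 0.0436, 0.0887]
tcp_rot: [[-0.21, 0.978, 0.009], [0.978, 0.21, 0.0], [-0.002, 0.009, -1.0]]
ft_force: [6.2, 3.3, 8.9]
width: 0.009
gripper_force: 25.6
```

Request:
{"fn": "carry_out", "kwargs": {
  "offset": [
    [0,-7.3,-7.2],
    [0,-8,-6.2],
    [0,-8.9,-4.8],
    [0,-9.4,-3.8],
    [0,-9.6,-2.7],
    [0,-10,-1.6],
    [0,-9,-0.6],
    [0,0,0],
    [0,0,0]
  ],
  "turn": [0,0,0,0,0,0,0,0,0]
}}

```text
time: 6.95
eef_pos: [0.5081, 0.0312, 0.1127]
tcp_rot: [[-0.209, 0.978, 0.017], [0.978, 0.209, 0.003], [-0.001, 0.017, -1.0]]
ft_force: [40.5, 10.5, -27.5]
width: 0.0085
gripper_force: 24.3
```

Request:
{"fn": "carry_out", "kwargs": {
  "offset": [
    [0,2,2],
    [0,2,2],
    [0,0,0]
  ],
  "turn": [0,0,0]
}}

```text
time: 7.32
eef_pos: [0.5091, 0.0312, 0.1118]
tcp_rot: [[-0.21, 0.978, 0.012], [0.978, 0.21, -0.0], [-0.003, 0.011, -1.0]]
ft_force: [13.4, 3.1, 13.4]
width: 0.0092
gripper_force: 27.0
```

Run:
```python
from h import *
n='side';p,d=shot(n,'side2');x0,y0,x1,y1=270,130,380,230
cv2.imwrite('pics/e.png',cv2.resize(p[y0:y1,x0:x1,::-1],None,fx=5,fy=5,interpolation=2))
W=world(n,d);s=np.radians(11.9);X=np.array([np.cos(s),np.sin(s),0]);Y=np.array([-X[1],X[0],0])
O=np.array([.495,.092,0]);L=(W-O)@X;M=(W-O)@Y;z=W[...,2]
m=(abs(M)<.037)&(abs(L)<.05)&(z>.04)&(z<.135)&(d>0)
q=W[m];u,_,vt=np.linalg.svd(q-q.mean(0),full_matrices=False);print(len(q),q.mean(0),vt[2],np.median(L[m]))
for a in np.arange(.04,.135,.01):
    k=m&(z>=a)&(z<a+.01);print(a.round(2),k.sum(),np.median(L[k]).round(4) if k.sum() else '',np.percentile(L[k],[10,90]).round(3) if k.sum() else '',M[k].min().round(3) if k.sum() else '',M[k].max().round(3) if k.sum() else '')
```

```text
665 [0.49870355 0.09064014 0.08875489] [0.97495796 0.22236067 0.0035646 ] 0.003372798461808934
0.04 61 0.0035 [0.002 0.005] -0.036 0.032
0.05 69 0.0038 [0.002 0.006] -0.036 0.033
0.06 69 0.0031 [0.001 0.005] -0.036 0.032
0.07 62 0.0035 [0.002 0.005] -0.036 0.032
0.08 74 0.0033 [0.002 0.005] -0.037 0.034
0.09 72 0.0033 [0.002 0.005] -0.035 0.033
0.1 75 0.0034 [0.001 0.005] -0.036 0.033
0.11 73 0.0036 [0.002 0.005] -0.036 0.033
0.12 83 0.0035 [0.001 0.005] -0.036 0.034
0.13 27 0.0026 [-0.001  0.004] -0.035 0.031
```

View pics/e.png

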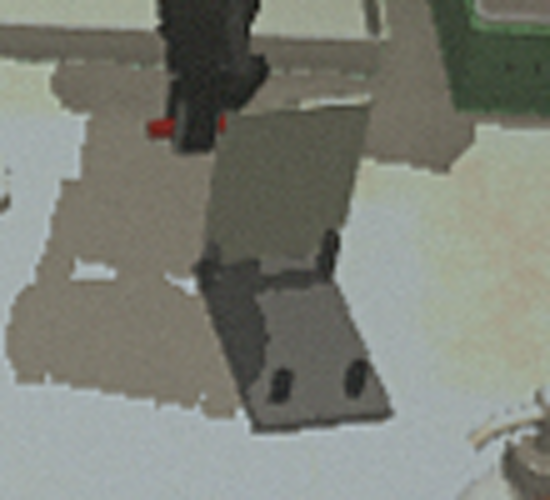

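The card is upright: the plane normal is within 0.004 rad of level, and its top edge runs from crop (225,110) to (370,98). Releasing the peg and lifting.

Request:
{"fn": "carry_out", "kwargs": {
  "offset": [
    [0,0.5,-1],
    [0,0,0],
    [0,0,0],
    [0,0,0],
    [0,0,0]
  ],
  "turn": [0,0,0,0,0],
  "claw": 85
}}

```text
time: 8.0
eef_pos: [0.5056, 0.0313, 0.1098]
tcp_rot: [[-0.21, 0.978, -0.001], [0.978, 0.21, 0.0], [0.0, -0.001, -1.0]]
ft_force: [0.1, -0.4, 0.3]
width: 0.085
gripper_force: 0.0
```

Request:
{"fn": "carry_out", "kwargs": {
  "offset": [
    [0,0,-20],
    [0,0,-30],
    [0,0,-40],
    [0,0,-30],
    [0,0,0]
  ],
  "turn": [0,0,0,0,0]
}}

```text
time: 8.62
eef_pos: [0.5065, 0.0312, 0.2319]
tcp_rot: [[-0.21, 0.978, 0.004], [0.978, 0.21, -0.001], [-0.002, 0.004, -1.0]]
ft_force: [0.1, -0.6, -0.5]
width: 0.085
gripper_force: 0.0
```

Request:
{"fn": "carry_out", "kwargs": {
  "offset": [
    [0,0,0],
    [0,0,0],
    [0,0,0],
    [0,0,0],
    [-42,-1.5,0],
    [-42,-1.5,0],
    [-42,-1.5,0],
    [-42,-1.5,20],
    [-42,-1.5,30],
    [-42,-1.5,30]
  ],
  "turn": [0.098,0.098,0.098,0.098,0,0,0,0,0,0]
}}

```text
time: 9.88
eef_pos: [0.4509, -0.2159, 0.1481]
tcp_rot: [[0.179, 0.984, -0.001], [0.984, -0.179, 0.001], [0.001, -0.001, -1.0]]
ft_force: [0.7, -0.4, 0.1]
width: 0.0849
gripper_force: 0.0
```

Run:
```python
from h import *
o=manip.get_obs();print(o['time'],o['eef_pos'],o['tcp_rot'][:,1],o['q'])
n='side';p,d=shot(n,'side3');x0,y0,x1,y1=160,80,270,200
A=p[y0:y1,x0:x1,::-1]
p2,d2=shot('top','top3');B=p2[195:315,270:380,::-1]
cv2.imwrite('pics/f.png',cv2.resize(np.hstack([A,B]),None,fx=3.6,fy=3.6,interpolation=2))
W=world(n,d);s=np.radians(12.3);X=np.array([np.cos(s),np.sin(s),0]);Y=np.array([-X[1],X[0],0])
O=np.array([.495,.092,0]);L=(W-O)@X;M=(W-O)@Y;z=W[...,2]
for n,W,d in(('side',W,d),('top',world('top',d2),d2)):
    L=(W-O)@X;M=(W-O)@Y;z=W[...,2]
    m=(abs(M)<.06)&(abs(L)<.02)&(z>.06)&(z<.14)&(d>0)
    for a in(.07,.085,.10,.125):
        k=m&(z>a)&(z<a+.012)
        if k.sum():print(n,a,k.sum(),'L',np.percentile(L[k],[5,50,95]).round(4),'M',M[k].min().round(4),M[k].max().round(4))
```

```text
9.875 [ 0.45088367 -0.21590791  0.1480883 ] [ 0.98382395 -0.17913285 -0.00136147] [-6.83883176e-01  3.76315339e-01  1.56843458e+00  6.72604752e-05
  1.19843187e+00 -5.03801997e-01]
side 0.07 98 L [0.0007 0.0037 0.006 ] M -0.0469 0.0326
side 0.085 97 L [0.0012 0.0034 0.0054] M -0.0465 0.031
side 0.1 104 L [0.0011 0.0032 0.0055] M -0.0475 0.0321
side 0.125 92 L [-0.0007  0.0025  0.0051] M -0.0599 0.0332
top 0.07 26 L [-0.003  -0.0025 -0.0021] M -0.044 0.0294
top 0.085 27 L [-0.0029 -0.0026 -0.0018] M -0.0443 0.0298
top 0.1 27 L [-0.003  -0.0027 -0.002 ] M -0.0406 0.0322
top 0.125 142 L [-0.0023  0.0001  0.0029] M -0.0593 0.0351
```

View pics/f.png

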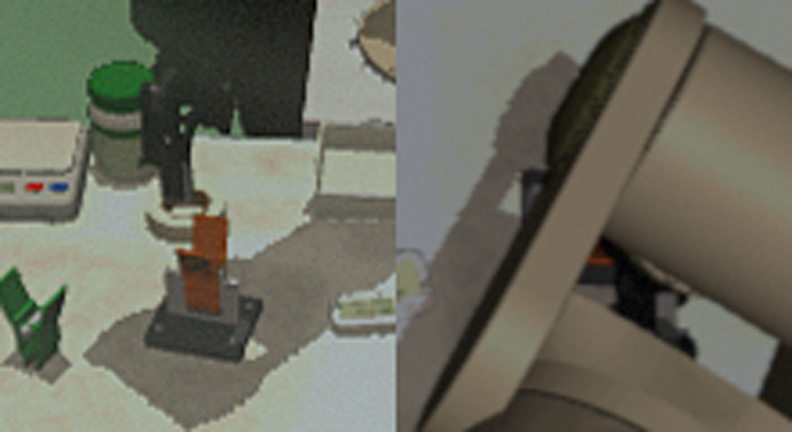

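Run:
```python
from h import *
for X in([.4509,-.2159,.148],[.4509,-.2159,.165],[.4925,-.2235,.165],[.453,-.216,.06],[.453,-.216,.098]):print(X,[(round((u-160)*3.6),round((v-80)*3.6)) for u,v in [proj('side',X)]])
z=np.load('side3.npz');W=world('side',z['d']);p=z['p']
m=(W[...,2]>.05)&(W[...,2]<.2)&(z['d']>0)&(abs(W[...,0]-.45)<.08)&(abs(W[...,1]+.216)<.06)
h=cv2.cvtColor(p,cv2.COLOR_RGB2HSV).astype(int);o=(h[...,0]<20)&(h[...,1]>120)
for a in np.arange(.05,.2,.015):
    for t,k in(('orange',m&o),('other',m&~o)):
        k=k&(W[...,2]>a)&(W[...,2]<a+.015)
        if k.sum()>3:print(a.round(3),t,k.sum(),W[k].min(0).round(3)[:2],W[k].max(0).round(3)[:2],np.median(W[k],0).round(3)[:2])
```

```text
[0.4509, -0.2159, 0.148] [(196, 177)]
[0.4509, -0.2159, 0.165] [(195, 158)]
[0.4925, -0.2235, 0.165] [(177, 192)]
[0.453, -0.216, 0.06] [(202, 271)]
[0.453, -0.216, 0.098] [(199, 233)]
0.05 orange 30 [ 0.447 -0.23 ] [ 0.468 -0.204] [ 0.464 -0.216]
0.05 other 34 [ 0.446 -0.248] [ 0.465 -0.19 ] [ 0.456 -0.202]
0.065 orange 68 [ 0.433 -0.228] [ 0.473 -0.2  ] [ 0.443 -0.211]
0.065 other 16 [ 0.435 -0.231] [ 0.475 -0.201] [ 0.47 -0.22]
0.08 orange 56 [ 0.427 -0.226] [ 0.479 -0.2  ] [ 0.436 -0.211]
0.08 other 30 [ 0.43  -0.232] [ 0.479 -0.209] [ 0.474 -0.222]
0.095 orange 22 [ 0.43  -0.231] [ 0.48 -0.2 ] [ 0.472 -0.213]
0.155 other 35 [ 0.404 -0.234] [ 0.504 -0.197] [ 0.41  -0.213]
0.17 other 72 [ 0.402 -0.236] [ 0.51  -0.197] [ 0.499 -0.218]
0.185 other 67 [ 0.4   -0.234] [ 0.509 -0.198] [ 0.495 -0.214]
```

Measurements agree: the clip is centred at (0.4533,-0.2157) and the fingers sit about 2 mm short of it in x. Descending to pinch.

Request:
{"fn": "carry_out", "kwargs": {
  "offset": [
    [0,1,20],
    [0,1,20],
    [0,0,20],
    [0,0,19.5],
    [0,0,0]
  ],
  "turn": [0,0,0,0,0]
}}

```text
time: 10.6
eef_pos: [0.4531, -0.2143, 0.0693]
tcp_rot: [[0.179, 0.984, -0.003], [0.984, -0.179, 0.002], [0.002, -0.003, -1.0]]
ft_force: [0.9, -0.1, 0.5]
width: 0.0847
gripper_force: 0.0
```

Request:
{"fn": "carry_out", "kwargs": {
  "offset": [
    [0,0,0],
    [0,0,0],
    [0,0,0],
    [0,0,0],
    [0,0,0],
    [0,0,0],
    [0,0,0],
    [0,0,0]
  ],
  "turn": [0,0,0,0,0,0,0,0],
  "claw": 0,
  "newtons": 40
}}

```text
time: 11.6
eef_pos: [0.454, -0.2161, 0.0736]
tcp_rot: [[0.179, 0.984, 0.002], [0.984, -0.179, -0.003], [-0.003, 0.002, -1.0]]
ft_force: [-8.4, 1.7, 27.9]
width: 0.0246
gripper_force: 38.6
```

Request:
{"fn": "carry_out", "kwargs": {
  "offset": [
    [0,0,-4],
    [0,0,-4],
    [0,0,-8],
    [0,0,-15],
    [0,0,-25],
    [0,0,-30],
    [0,0,-30],
    [0,0,-25],
    [0,0,0]
  ],
  "turn": [0,0,0,0,0,0,0,0,0]
}}

```text
time: 12.72
eef_pos: [0.4543, -0.2157, 0.213]
tcp_rot: [[0.179, 0.984, 0.003], [0.984, -0.179, -0.002], [-0.002, 0.003, -1.0]]
ft_force: [0.8, 0.4, -1.0]
width: 0.025
gripper_force: 39.5
```

Run:
```python
from h import *
o=manip.get_obs();print(o['time'],o['eef_pos'],o['width'],o['gripper_force'])
n='side';p,d=shot(n,'side4');x0,y0,x1,y1=160,40,270,200
p2,d2=shot('top','top4')
cv2.imwrite('pics/g.png',cv2.resize(np.hstack([p[y0:y1,x0:x1],p2[180:340,260:380]])[:,:,::-1],None,fx=3.4,fy=3.4,interpolation=2))
for n,d,p in(('side',d,p),('top',d2,p2)):
    W=world(n,d);h=cv2.cvtColor(p,cv2.COLOR_RGB2HSV).astype(int);k=(h[...,0]<20)&(h[...,1]>120)&(d>0)&(abs(W[...,0]-.453)<.06)&(abs(W[...,1]+.215)<.05)&(W[...,2]>.1)
    q=W[k];
    if len(q):print(n,len(q),q.min(0).round(3),q.max(0).round(3))
```

```text
12.725 [ 0.4543181  -0.21565907  0.21304961] 0.025034411472077238 39.52354967594147
side 221 [ 0.407 -0.229  0.17 ] [ 0.487 -0.195  0.343]
top 26 [ 0.412 -0.209  0.174] [ 0.444 -0.179  0.367]
```

View pics/g.png

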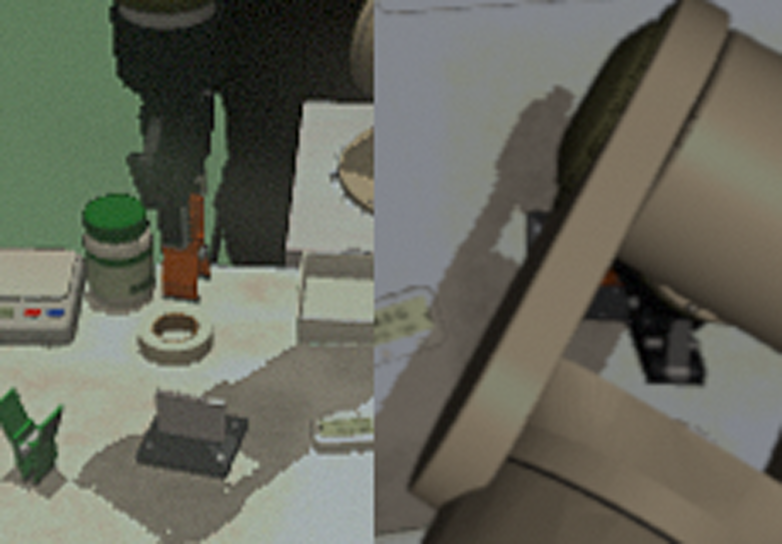

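Run:
```python
from h import *
z=np.load('side4.npz');p,d=z['p'],z['d'];W=world('side',d)
h=cv2.cvtColor(p,cv2.COLOR_RGB2HSV).astype(int);o=(h[...,0]<20)&(h[...,1]>110)&(h[...,2]>50)
m=(abs(W[...,0]-.454)<.05)&(abs(W[...,1]+.215)<.04)&(d>0)
for a in np.arange(.145,.25,.006):
    for t,k in(('or',m&o),('bk',m&~o)):
        k=k&(W[...,2]>=a)&(W[...,2]<a+.006)
        if k.sum()>1:print(a.round(3),t,k.sum(),'x',W[k][:,0].min().round(3),W[k][:,0].max().round(3),'y',W[k][:,1].min().round(4),W[k][:,1].max().round(4))
A=p[85:135,195:235,::-1];cv2.imwrite('pics/hh.png',cv2.resize(A,None,fx=11,fy=11,interpolation=2))
```

```text
0.163 bk 8 x 0.44 0.472 y -0.2269 -0.1991
0.169 or 19 x 0.438 0.474 y -0.2268 -0.1987
0.169 bk 10 x 0.443 0.477 y -0.2291 -0.1986
0.175 or 24 x 0.439 0.475 y -0.229 -0.1985
0.175 bk 2 x 0.44 0.442 y -0.1986 -0.1985
0.181 or 30 x 0.442 0.476 y -0.2288 -0.2003
0.181 bk 3 x 0.467 0.47 y -0.2317 -0.2312
0.187 or 23 x 0.465 0.474 y -0.2286 -0.2049
0.187 bk 3 x 0.465 0.469 y -0.231 -0.2309
0.193 or 28 x 0.459 0.472 y -0.2283 -0.2036
0.193 bk 4 x 0.454 0.462 y -0.2323 -0.1985
0.199 or 21 x 0.461 0.468 y -0.2284 -0.2048
0.199 bk 9 x 0.446 0.461 y -0.203 -0.1984
0.205 or 17 x 0.445 0.469 y -0.2276 -0.201
0.205 bk 3 x 0.461 0.465 y -0.2302 -0.2028
0.211 or 13 x 0.445 0.471 y -0.2113 -0.2013
0.211 bk 6 x 0.47 0.475 y -0.2288 -0.2133
0.217 or 8 x 0.446 0.47 y -0.2063 -0.2009
0.217 bk 9 x 0.468 0.48 y -0.2225 -0.2063
0.223 or 10 x 0.447 0.471 y -0.206 -0.2006
0.223 bk 21 x 0.47 0.481 y -0.2305 -0.208
0.229 or 11 x 0.446 0.47 y -0.2083 -0.2006
0.229 bk 27 x 0.445 0.483 y -0.2303 -0.208
0.235 or 9 x 0.445 0.469 y -0.2077 -0.2002
0.235 bk 15 x 0.45 0.481 y -0.2297 -0.208
0.241 or 8 x 0.444 0.47 y -0.2079 -0.1999
0.241 bk 29 x 0.44 0.481 y -0.2294 -0.2031
0.247 bk 23 x 0.437 0.483 y -0.2252 -0.2027
```

View pics/hh.png

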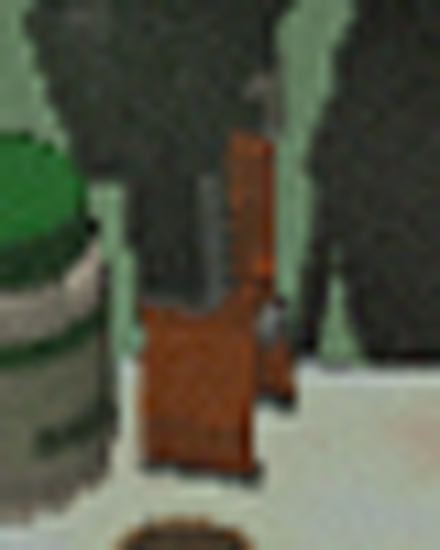

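The clip hangs upright and fully open. Lips end at z≈0.163 and handle tops are at ≈0.243, so the pivot is about 12 mm below the TCP. Carrying it over the card.

Request:
{"fn": "carry_out", "kwargs": {
  "offset": [
    [0,0,0],
    [0,0,0],
    [0,0,0],
    [0,0,0],
    [0,0,0],
    [0,0,0]
  ],
  "turn": [-0.078,-0.078,-0.078,-0.078,-0.081,0]
}}

```text
time: 13.58
eef_pos: [0.4535, -0.2151, 0.2104]
tcp_rot: [[-0.211, 0.978, -0.002], [0.978, 0.211, 0.001], [0.002, -0.001, -1.0]]
ft_force: [0.0, -0.1, -1.3]
width: 0.0248
gripper_force: 39.5
```

Request:
{"fn": "carry_out", "kwargs": {
  "offset": [
    [15,5.5,0],
    [30,11,0],
    [35,13,0],
    [40,15,0],
    [40,15,0],
    [40,15,0],
    [35,13,0],
    [25,9,0],
    [15,5.5,0],
    [10,3.2,0]
  ],
  "turn": [0,0,0,0,0,0,0,0,0,0]
}}

```text
time: 14.82
eef_pos: [0.4962, 0.0863, 0.2114]
tcp_rot: [[-0.212, 0.977, -0.0], [0.977, 0.212, -0.0], [0.0, -0.0, -1.0]]
ft_force: [0.2, -0.4, -0.7]
width: 0.0246
gripper_force: 39.5
```

```bash
cat > look.py <<'E'
from h import *
import sys
o=manip.get_obs();print(o['time'],o['eef_pos'],np.degrees(np.arctan2(o['tcp_rot'][1,1],o['tcp_rot'][0,1])),o['width'],o['gripper_force'],o['ft_force'])
n='side';p,d=shot(n,'side5')
if len(sys.argv)>1:cv2.imwrite(f'pics/{sys.argv[1]}.png',cv2.resize(p[110:210,280:370,::-1],None,fx=6,fy=6,interpolation=2))
W=world(n,d);h=cv2.cvtColor(p,cv2.COLOR_RGB2HSV).astype(int);org=(h[...,0]<20)&(h[...,1]>110)&(h[...,2]>50)
s=np.radians(12.2);X=np.array([np.cos(s),np.sin(s),0]);Y=np.array([-X[1],X[0],0]);O=np.array([.4967,.0867,0])
L=(W-O)@X;M=(W-O)@Y;z=W[...,2];m=(abs(M)<.06)&(abs(L)<.04)&(d>0)
for a in np.arange(.09,.25,.008):
    for t,k in(('or',m&org),('ot',m&~org)):
        k=k&(z>=a)&(z<a+.008)
        if k.sum()>2:print(a.round(3),t,k.sum(),'L',L[k].min().round(4),np.median(L[k]).round(4),L[k].max().round(4),'M',M[k].min().round(4),M[k].max().round(4))
E
python3 look.py
```

```text
14.825 [0.49622137 0.08627802 0.21139573] 12.21051267882214 0.024592725770750782 39.51997518539429 [ 0.19935695 -0.35322232 -0.7374549 ]
0.09 ot 66 L -0.001 0.0028 0.0057 M -0.0404 0.0377
0.098 ot 76 L -0.0015 0.003 0.0059 M -0.0412 0.039
0.106 ot 63 L -0.0003 0.0027 0.0064 M -0.0396 0.0355
0.114 ot 73 L 0.0008 0.0029 0.006 M -0.0434 0.0379
0.122 or 22 L -0.0017 0.0039 0.0068 M -0.0581 -0.0409
0.122 ot 81 L -0.0024 0.0026 0.0073 M -0.0557 0.0391
0.13 ot 26 L -0.001 0.0027 0.0058 M -0.0387 0.0369
0.162 or 6 L -0.0149 0.0149 0.0173 M -0.0124 0.0109
0.162 ot 22 L -0.0164 0.015 0.0207 M -0.0147 0.0129
0.17 or 31 L -0.0166 0.0155 0.0177 M -0.013 0.0138
0.17 ot 5 L -0.0188 -0.0132 0.0178 M -0.015 0.0126
0.178 or 33 L -0.0163 0.016 0.0214 M -0.0137 0.013
0.178 ot 3 L -0.0129 0.0169 0.0179 M -0.0147 -0.0134
0.186 or 36 L 0.0041 0.0138 0.0177 M -0.0143 0.0111
0.186 ot 6 L -0.0123 0.0101 0.0151 M -0.0156 0.0147
0.194 or 36 L -0.0091 0.0113 0.0146 M -0.0128 0.0138
0.194 ot 14 L -0.0125 0.0013 0.0085 M -0.0181 0.0006
0.202 or 19 L -0.007 0.0115 0.0143 M -0.0142 0.0122
0.202 ot 9 L -0.0071 0.0029 0.0114 M -0.0152 0.0138
0.21 or 7 L -0.0114 -0.009 0.0134 M -0.0132 -0.0081
0.21 ot 19 L -0.016 0.0169 0.0208 M -0.0143 0.0103
0.218 or 3 L -0.0111 0.0106 0.0107 M -0.0135 -0.0093
0.218 ot 38 L -0.019 0.018 0.0258 M -0.0149 0.0132
0.226 or 5 L -0.0104 -0.0086 0.0112 M -0.0126 -0.007
0.226 ot 39 L -0.0119 0.0175 0.0266 M -0.0148 0.0111
0.234 or 8 L -0.0113 -0.0096 0.0121 M -0.0142 -0.0041
0.234 ot 43 L -0.0182 0.0192 0.0288 M -0.0153 0.006
0.242 ot 34 L -0.0222 -0.0105 0.0275 M -0.0125 0.0099
```

Clip and card are centred on each other to about 1 mm, in both L and M. Lowering 50 mm.

Request:
{"fn": "carry_out", "kwargs": {
  "offset": [
    [0,0,6],
    [0,0,8],
    [0,0,8],
    [0,0,8],
    [0,0,8],
    [0,0,6],
    [0,0,4],
    [0,0,2],
    [0,0,0],
    [0,0,0]
  ],
  "turn": [0,0,0,0,0,0,0,0,0,0]
}}

```text
time: 16.12
eef_pos: [0.4965, 0.0855, 0.1617]
tcp_rot: [[-0.211, 0.977, 0.0], [0.977, 0.211, -0.0], [-0.0, 0.0, -1.0]]
ft_force: [0.2, 0.8, -0.4]
width: 0.025
gripper_force: 39.5
```

```bash
python3 look.py i
```

```text
16.125 [0.49649987 0.08546004 0.16173249] 12.207775707395832 0.025043409415619652 39.520143270492554 [ 0.18570026  0.79980952 -0.42325356]
0.09 ot 70 L -0.0002 0.0029 0.006 M -0.041 0.0375
0.098 ot 54 L -0.0015 0.0025 0.0076 M -0.0408 0.039
0.106 ot 45 L -0.0015 0.0035 0.014 M -0.04 0.0374
0.114 or 9 L 0.0143 0.0167 0.0187 M -0.0127 0.0083
0.114 ot 64 L -0.0185 0.0034 0.018 M -0.049 0.039
0.122 or 55 L -0.0162 0.0054 0.0193 M -0.0598 0.0109
0.122 ot 52 L -0.0161 0.0022 0.0071 M -0.0529 0.0396
0.13 or 33 L -0.015 0.0157 0.0204 M -0.0152 0.0125
0.13 ot 15 L -0.0007 0.0027 0.0065 M -0.04 0.0366
0.138 or 31 L 0.0108 0.0134 0.0188 M -0.0148 0.012
0.138 ot 4 L -0.0145 0.0022 0.0109 M -0.0173 -0.0137
0.146 or 34 L -0.0081 0.0107 0.0155 M -0.0156 0.0108
0.146 ot 8 L -0.0098 -0.0004 0.0035 M -0.0177 -0.0129
0.154 or 20 L -0.0107 0.0105 0.0132 M -0.0146 0.0118
0.154 ot 7 L -0.0124 0.0094 0.0167 M -0.0155 0.0111
0.162 or 12 L -0.0109 0.0009 0.0192 M -0.0157 0.0036
0.162 ot 10 L -0.0106 0.0174 0.0217 M -0.0142 0.0015
0.17 or 13 L -0.0133 -0.0101 0.0136 M -0.0144 -0.0039
0.17 ot 27 L -0.0199 0.0226 0.0263 M -0.015 0.0092
0.178 or 11 L -0.0124 -0.0083 0.0128 M -0.0152 -0.0034
0.178 ot 24 L -0.0074 0.0241 0.0273 M -0.0152 0.0093
0.186 or 12 L -0.0133 -0.0096 0.0123 M -0.0141 -0.0043
0.186 ot 36 L -0.0185 0.0198 0.0269 M -0.0152 0.0096
0.194 ot 29 L -0.0242 -0.0112 0.0278 M -0.0142 0.008
0.202 ot 19 L -0.0247 -0.015 0.0398 M -0.0156 0.0069
0.21 ot 33 L -0.0387 0.0213 0.0398 M -0.0155 0.0035
0.218 ot 22 L -0.0376 0.0171 0.0388 M -0.016 -0.0096
0.226 ot 47 L -0.0392 0.0183 0.0392 M -0.0191 0.0033
0.234 ot 28 L -0.023 0.0131 0.0242 M -0.02 -0.001
0.242 ot 32 L -0.0183 0.0192 0.0298 M -0.0196 0.0007
```

View pics/i.png

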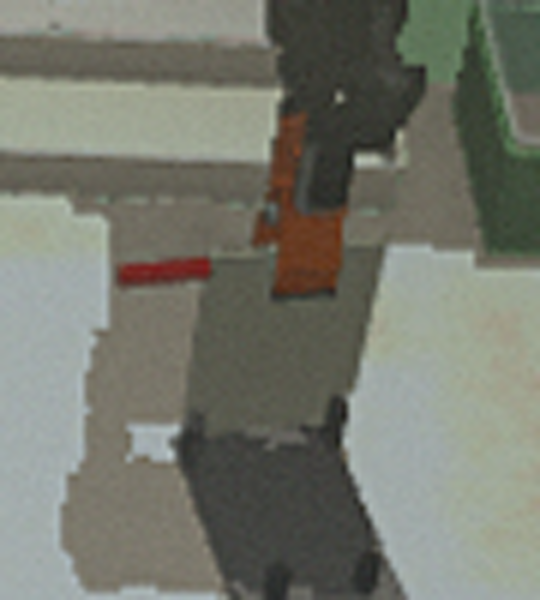

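The clip gapes over the middle of the card's upright top edge: jaw at (310,255), edge from (205,258) to (380,247). There's no contact force, and the edge sits about half-way between lips and pivot. Handing in.

```bash
python3 -c "
from bench import job
print(job.close_job())"
```

```text
the job is handed in; nothing more can be done
None
```

The job is handed in after about 16 s of the 58 s allowed, though no verdict came back: the card stands fully upright, and the orange clip is held squeezed open over the middle of its top edge, with no contact force measured.

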